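Dispense the tall bottle with the dosing wheel

ROBOT

A 6-joint arm with a two-finger parallel gripper is mounted at the origin on a cart in front of the work surface, level with it; the furniture and walls round the work are solid. World frame = base frame: x ahead of the robot, y to its left, z up, the work surface at z = 0. Lengths are in m, angles in degrees, forces in N, time in s.
With the tool pointing down it reaches from about 0.4 to 0.825 m from the base axis. Payload 7 kg.
Tool frame: the origin (TCP) lies between the finger pads; the fingertips stand ctrl.nose_length ahead of it and the grasp point (between the pads) lies 2 mm behind it (ctrl.nose_length is the distance from the TCP to the fingertips, in m); z points along the fingers, y is the line along which they close (so a half turn about z gives the same grasp; the last joint's range is limited). The gripper opens to 88 mm and grips with 3 to 60 N. Pads are 19 mm wide; open, the fingers measure 130 mm over their backs; the gripper's body (78 mm by 193 mm) begins 47 mm behind the grasp point.
Start: joints at [90.247, 20.546, 0.682, 0, -70.136, -16.507], TCP at [0.189, 0.648, 0.244] pointing down, gripper open.
Joint ranges: [-176.03, 176.03], [-82.01, 121.73], [-58.28, 71.71], [-173.87, 95.51], [-174.79, -0.11], [-173.66, 173.66]. Speed limits (degrees/s): [136.94, 136.94, 172.46, 180, 180, 180].

INTERFACE

Orientations are given as [roll, pitch, yaw] about the fixed x, y, z axes, in that order (R = Rz(yaw) Ry(pitch) Rx(roll)).
In Python, from plant import ctrl gives the robot as it stands.
- The arm moves only by the tool apply_moves, never from a script. Its argument "commands" is a list of rows, each a list of 3 entries, a list of its own where there are three numbers: the shift along the world's x, y, z in cm, then the turn about the world's z in rad, then the closure, from 0 (fully open) to 1 (shut). In form: [[[x, y, z], turn, jaw], ...]. A call has 1 to 20 rows; each row is the pose to reach, as a shift and turn from the pose commanded when the call began; what a row does not reach only later rows make up. A row lasts 1/12 s, in which the tool goes at most 41.7 mm and 7.16 degrees, less where a joint would pass 70% of its speed; a pose out of reach is approached as far as the arm can. A call with a gripper value outside its range is refused whole. The fingers move at their own pace and stop on an object; the grip force is fixed at half the most. Time passes only in rows, so rows that repeat a pose let the fingers close. It gives the time, the measured TCP pose, the force, the opening and the grip force at its end, in the units of the state.
- ctrl.get_obs(): the state, without advancing time (a new reading comes with each control period).
- ctrl.snapshot(name): name is "side" or "top" or "wrist"; returns a dict with "img" (480x640x3 uint8, red, green, blue), "fx", "fy", "cx", "cy" (pixels), "T" (4x4, takes a point from camera to world coordinates). Camera axes: x right, y up, looking along -z (the intrinsics and any distortion apply to the point x, -y, -z); pixel columns grow to the right and rows downward; lengths in m; the calibration is good to about 2 mm. A picture is of the moment at which its call begins. There is no depth.
- ctrl.close_job(): hands the job in; it is judged then, once.
Trained networks look in a picture, given as the dict that the camera call returned (one of the last four; its "shot" number tells which), for a name from the list of things; names that differ only in an ending like _2 or _b are one class to them, and where a whole thing is asked for, a point or a joint stands for the part that bears it (a point fixed in the world has none). Each returns a list of dicts, best first, with "score" (0 to 1); they miss things now and then, are a little off and sometimes report something else, mostly with a low value. They report only what shows in the picture. A call takes as long as a camera call. They do not tell look-alikes from the thing itself.
- ctrl.search_frame(picture, target): "at" ([column, row] in pixels, amid what is visible of it).
- ctrl.spot_point(picture, target): "at" ([column, row] in pixels: a listed point, or the origin of a listed thing).
The state is a dict: "clock": time; "joint_pos": joint angles; "qvel": joint speeds; "tau": joint torques, N m; "tool_pos": TCP position; "orientation": TCP orientation; "force": force on the tool from outside, world axes, zero at the start; "moment": the same for the moment, N m; "opening": finger opening in m; "gripper_force": force on a finger pad.
Only numpy, scipy, OpenCV 4.12 (cv2) and the standard library are available. Lean on these libraries where they do the work, as an engineer would, in place of code of your own. Each camera call takes 0.05 s, during which the arm holds its last target. There are 200 camera calls.

TASK

Turn the dispenser's wheel (it has a T-handle on its axis) until the tall white bottle falls through the drop hole onto the steel tip tray; do not let the shorter jar fall, it stays standing in its pocket. Then press the tip tray's pad fully down so that the bottle slides out, and let the tray come back up, leaving the bottle lying free in the grey delivery tray. Do not touch the bottle with the fingers, and leave the tape roll, model truck and spring clamp where they are.

Things in the scene. Friction and masses are not known exactly. Their poses are not given: they have to be found in the camera images.
- dispenser: Fixed dispenser. Origin on the desk under the wheel's upright axis; own z up, own +x to the delivery side. Aluminium deck 180 x 176 mm on four posts, top 180 mm above the desk. Grey delivery tray on the desk: own x 92 to 305 mm, own y -42 to 42 mm, floor 5 mm thick, side walls 32 mm, end wall 40 mm high.
- drop_hole (a point): Centre of the round drop hole (60 mm wide) in the deck, at the deck's top face, 65 mm from the wheel's axis along the dispenser's own +x. What is pushed over it, centred to about 8 mm, falls some 90 mm onto the tip tray; halt the wheel there while it falls.
- wheel_grip (a point): Centre of the wheel's T-handle on the wheel's upright axis: a black bar 66 mm long (own x), 14 mm thick (own y), 30 mm high (this point half-way up, 276 mm above the desk), on a 16 mm post. The axes turn with the wheel.
- bottle_mid (a point): Centre (half-way up) of the tall white bottle, 42 mm wide, 70 mm high, about 70 g; own z is its long axis. It stands upright on the deck in one pocket, top 250 mm above the desk, about 2 to 3 rad round from the hole. Turn it by the way that does not bring the jar over the hole first.
- jar_mid (a point): Centre (half-way up) of the shorter white-capped paint jar, 35 mm wide and 49 mm high, standing upright on the deck in the pocket next to the bottle's on one side. It has to stay in its pocket.
- tip_tray (a joint): Tilt of the steel tip tray (rad): 0 at rest, 0.72 fully down on its stop. At rest it slopes up outwards by 0.1 rad, so the bottle stays on it; fully down it slopes down by 0.62 rad and the bottle slides off its slippery sheet into the delivery tray. Trough 128 mm long, 58 mm wide, walls 30 mm. A spring (about 5 N at the pad when fully down) lifts it back.
- press_pad (a point): Centre of the top face of the tip tray's black press pad (48 mm along own x, 32 mm wide), on the trough's +y side, beyond the deck and outside the delivery tray. It swings about a level hinge along the dispenser's own y at own x = 30 mm, 88 mm above the desk. At rest it is at own x = 169, y = 66 mm, 134 mm above the desk; fully down at x = 165 mm, 31 mm above the desk, sloping 0.62 rad.
- delivery_tray (a point): Centre of the delivery tray's open floor, on the floor's upper face (5 mm above the desk).
- tape_roll: Bystander: roll of masking tape, 68 mm wide, 18 mm high, lying flat on the desk. Origin at the centre of its underside.
- truck: Bystander: half-built grey model truck, 62 x 28 x 30 mm, on the desk. Origin at the centre of its underside.
- clamp: Bystander: small spring clamp, 60 x 27 x 12 mm, lying on the desk. Origin at the centre of its underside.
- wheel (a joint): Turn of the dosing wheel since the start (rad, + anticlockwise from above). It turns either way, about 0.1 N m of friction, no end stop near, stays where left. Five open-ended grey tubes (49 mm inside, 56 mm outside, tops 42 mm above the deck) with centres 65 mm from the axis, at 0, 72, 144, 216, 288 degrees from own +x, push what stands in them over the deck. Two are filled.
Not all that is in view belongs to the job. What is shaped like the part that bears jar_mid but purple or yellow is not meant.

How it is judged (in metres and radians):
On the way, in this order (a step that is already met when the one before it is completed fails the run):
1. the tall bottle has dropped through the hole onto the tip tray, the tray up (z of bottle_mid in the frame of dispenser between 0.085 and 0.15 m and x of bottle_mid in the frame of dispenser below 0.135 m and value of joint tip_tray below 0.12 rad), for 0.2 s.
2. the tip tray is pressed fully down (value of joint tip_tray above 0.62 rad), for 0.1 s.
At the end, for the whole second after the job is handed in: the tall bottle lies at rest on the floor of the delivery tray (its centre inside the tray's walls and less than 45 mm above the desk), the tip tray has come back up (joint under 0.08 rad), and the jar still stands upright on the deck in its pocket (x of bottle_mid in the frame of dispenser between 0.12 and 0.3 m and y of bottle_mid in the frame of dispenser between -0.04 and 0.04 m and height (world z) of bottle_mid below 0.045 m and linear speed of bottle below 0.03 m/s and value of joint tip_tray below 0.08 rad and height (world z) of jar_mid above 0.195 m and angle between jar_mid's own z axis and vertical below 0.2 rad); the robot touches nothing.
It fails at once if the jar falls through the hole or out of its pocket (height (world z) of jar_mid below 0.185 m).
It fails at once if the fingers touch the bottle (contact force between the fingers and bottle above 1 N).
It fails at once if the tape roll is disturbed (distance of tape_roll from where it was at the start of the episode above 0.02 m).
It fails at once if the model truck is disturbed (distance of truck from where it was at the start of the episode above 0.02 m).
It fails at once if the spring clamp is disturbed (distance of clamp from where it was at the start of the episode above 0.02 m).
It also fails if it takes over 72 s, if anything falls off the work surface, if the arm or the gripper's body presses on something with over 40 N, if the wrist force passes 120 N, or if a joint passes its speed limit or range.

## Working session

There is one attempt and no reset: what is moved stays moved. The work goes in short steps, Python scripts to look and compute and a tool call to move; the robot and the scene stay as the last step left them, time stands still between calls to the robot, and variables do not carry over. Pictures are saved under pics/ and viewed, at most 10 in all, crops included, and the job is handed in when it is done.

Besides the shell and the picture viewer there is one more tool, called after "Request:" as a command line: name --argument value ..., lists and objects as JSON in quotes. apply_moves: Moves the arm, as the interface text tells. Its arguments: {"type":"object","properties":{"commands":{"type":"array"}},"required":["commands"]}

```bash
mkdir -p pics; cat > h.py <<'E'
import numpy as np,cv2
from plant import ctrl
def shot(n,save=None):
    p=ctrl.snapshot(n)
    if save: cv2.imwrite('pics/'+save+'.png',cv2.cvtColor(p['img'],cv2.COLOR_RGB2BGR))
    return p
def atz(p,uv,z):
    T=np.array(p['T']);d=T[:3,:3]@np.array([(uv[0]-p['cx'])/p['fx'],-(uv[1]-p['cy'])/p['fy'],-1])
    o=T[:3,3];return o+d*(z-o[2])/d[2]
def proj(p,X):
    T=np.array(p['T']);c=T[:3,:3].T@(np.array(X)-T[:3,3]);return [round(p['cx']+p['fx']*c[0]/-c[2],1),round(p['cy']+p['fy']*c[1]/c[2],1)]
E
python3 - <<'E'
from h import *
o=ctrl.get_obs();print(o['clock'],o['tool_pos'],o['orientation'],o['opening'],ctrl.nose_length)
Z=dict(dispenser=0,drop_hole=.18,wheel_grip=.276,bottle_mid=.215,jar_mid=.2045,press_pad=.134,delivery_tray=.005,tape_roll=0,truck=0,clamp=0)
for n in('top','side'):
    p=shot(n,n);print(n,[k for k in p],np.round(np.array(p['T'])[:3,3],3))
    for k,z in Z.items():
        print(k,[(round(d['score'],2),np.round(d['at']).tolist(),np.round(atz(p,d['at'],z),3)[:2].tolist()) for d in ctrl.spot_point(p,k)[:3]])
E
```

```text
0.0 [0.18891444 0.64752908 0.24259914] [ 1.79900981e+02 -9.83965913e-03 -1.62677351e+01] 0.08745820141233449 0.017
top ['img', 'fx', 'fy', 'cx', 'cy', 'T', 'shot'] [ 0.258 -0.177  1.298]
dispenser [(0.69, [288.0, 216.0], [0.441, -0.07])]
drop_hole [(0.72, [308.0, 207.0], [0.435, -0.126])]
wheel_grip [(0.81, [272.0, 195.0], [0.444, -0.061])]
bottle_mid [(0.91, [266.0, 171.0], [0.504, -0.041]), (0.37, [449.0, 252.0], [0.334, -0.41])]
jar_mid [(0.76, [241.0, 200.0], [0.447, 0.012]), (0.68, [413.0, 271.0], [0.297, -0.339]), (0.61, [283.0, 214.0], [0.416, -0.076])]
press_pad [(0.75, [361.0, 186.0], [0.487, -0.241])]
delivery_tray [(0.83, [372.0, 231.0], [0.402, -0.272])]
tape_roll [(0.67, [196.0, 247.0], [0.366, 0.153])]
truck [(0.54, [451.0, 252.0], [0.35, -0.46])]
clamp [(0.65, [459.0, 211.0], [0.449, -0.483])]
side ['img', 'fx', 'fy', 'cx', 'cy', 'T', 'shot'] [-0.315 -1.16   0.801]
dispenser [(0.6, [326.0, 277.0], [0.449, -0.059])]
drop_hole [(0.79, [337.0, 230.0], [0.437, -0.125])]
wheel_grip [(0.77, [326.0, 186.0], [0.457, -0.046])]
bottle_mid [(0.51, [334.0, 203.0], [0.491, -0.038])]
jar_mid [(0.92, [318.0, 337.0], [0.12, -0.507]), (0.71, [346.0, 339.0], [0.157, -0.539]), (0.61, [312.0, 240.0], [0.324, -0.178])]
press_pad [(0.88, [376.0, 259.0], [0.474, -0.243])]
delivery_tray [(0.89, [359.0, 314.0], [0.406, -0.27])]
tape_roll [(0.53, [264.0, 260.0], [0.347, 0.132])]
truck [(0.61, [386.0, 364.0], [0.338, -0.452])]
clamp [(0.65, [424.0, 351.0], [0.442, -0.467])]
```

View pics/top.png

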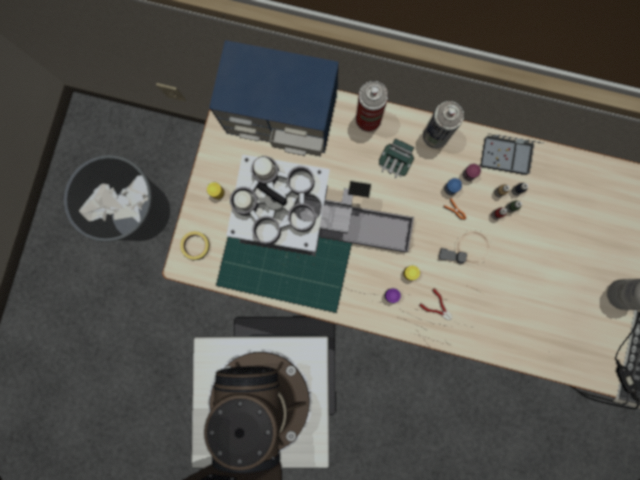

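View pics/side.png

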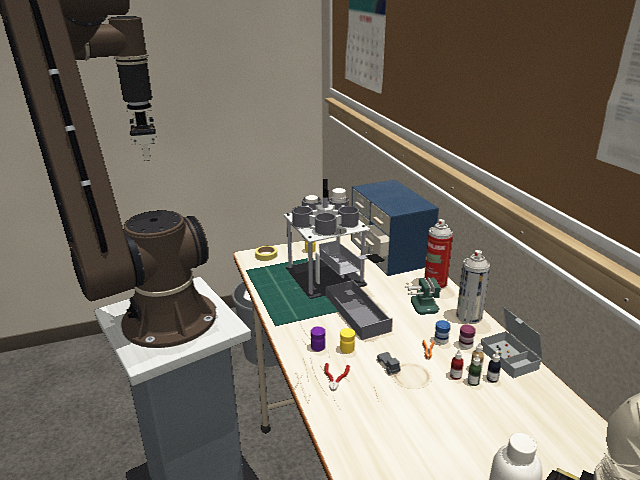

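The top view shows the wheel at about (272,195), the bottle's cap at (265,166) and the jar's cap at (242,200). The pad is at (359,188) and the delivery tray at (372,231). There are three jar-shaped things: (242,200) in a wheel pocket, yellow at (413,272) and purple at (392,296). The white-capped one in the pocket is the one meant. I'll enlarge the wheel area to confirm.

```bash
python3 - <<'E'
from h import *
p=shot('top')
im=cv2.cvtColor(p['img'],cv2.COLOR_RGB2BGR)[145:260,210:345]
cv2.imwrite('pics/crop.png',cv2.resize(im,None,fx=5,fy=5,interpolation=cv2.INTER_CUBIC))
a,b=atz(p,(258,184),.29),atz(p,(287,205),.29);print(a,b,np.degrees(np.arctan2(*(b-a)[1::-1])))
s=shot('side')
print('cabinet front-left top z guess'); 
for z in(.2,.25,.3):print(z,atz(s,(352,187),z),atz(p,(218,120),z),atz(p,(325,152),z))
E
```

```text
[ 0.46216346 -0.03587766  0.29      ] [ 0.42122423 -0.09108269  0.29      ] -126.56007945676248
cabinet front-left top z guess
0.2 [0.62657051 0.05831586 0.2       ] [0.61780257 0.06165692 0.2       ] [ 0.54642352 -0.16257089  0.2       ]
0.25 [ 0.54820674 -0.04307132  0.25      ] [0.60142765 0.05079832 0.25      ] [ 0.53329923 -0.16321807  0.25      ]
0.3 [ 0.46984297 -0.1444585   0.3       ] [0.58505274 0.03993972 0.3       ] [ 0.52017493 -0.16386526  0.3       ]
```

View pics/crop.png

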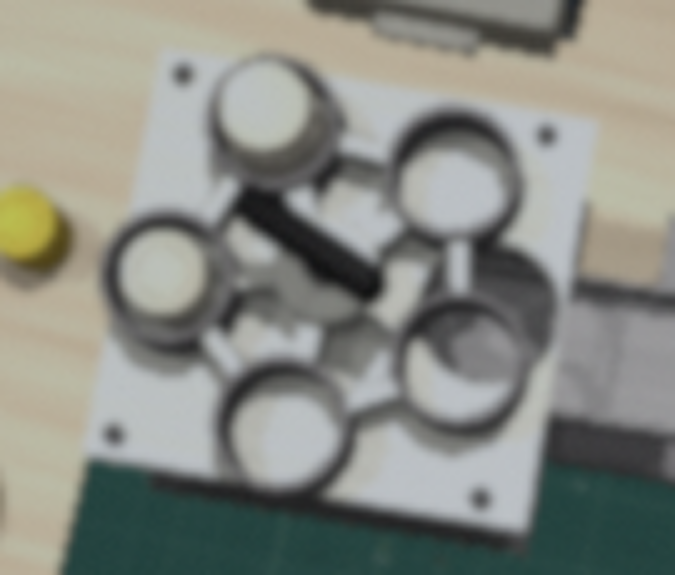

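Confirmed: the bottle, the taller and larger cap, is at crop (265,103). The jar is in the adjacent pocket at (163,268). The bar lies along about 53.5° in world yaw, so the wheel has to turn about 116° clockwise. I'll approach from above.

Request:
apply_moves --commands '[[[4, -10, 12], 0.1, 0], [[8, -20, 12], 0.2, 0], [[25.3, -71, 12], 1.22, 0], [[25.3, -71, 12], 1.22, 0], [[25.3, -71, 12], 1.22, 0], [[25.3, -71, 12], 1.22, 0], [[25.3, -71, 12], 1.22, 0], [[25.3, -71, 12], 1.22, 0], [[25.3, -71, 12], 1.22, 0], [[25.3, -71, 12], 1.22, 0], [[25.3, -71, 12], 1.22, 0], [[25.3, -71, 12], 1.22, 0], [[25.3, -71, 12], 1.22, 0], [[25.3, -71, 12], 1.22, 0], [[25.3, -71, 12], 1.22, 0], [[25.3, -71, 12], 1.22, 0], [[25.3, -71, 12], 1.22, 0], [[25.3, -71, 12], 1.22, 0], [[25.3, -71, 12], 1.22, 0], [[25.3, -71, 12], 1.22, 0]]'

```text
clock: 2.87
tool_pos: [0.443, -0.066, 0.3639]
orientation: [180.0, 0.0, 53.4]
force: [-0.3, 0.2, 0.8]
opening: 0.0882
gripper_force: 0.0
```

```bash
python3 - <<'E'
from h import *
o=ctrl.get_obs();print(o['clock'],o['tool_pos'],o['orientation'],o['joint_pos'])
p=shot('wrist','w1');print(np.array(p['T'])[:3,3])
for k,z in dict(drop_hole=.18,wheel_grip=.291,bottle_mid=.25,jar_mid=.229,press_pad=.134,delivery_tray=.005).items():
    print(k,[(round(d['score'],2),np.round(d['at']).tolist(),np.round(atz(p,d['at'],z),3)[:2].tolist()) for d in ctrl.spot_point(p,k)[:3]])
E
```

```text
2.8667 [ 0.44301677 -0.06599131  0.36390694] [1.79954341e+02 4.36611123e-02 5.33821544e+01] [ 1.69378694e+01 -5.07113364e+00 -1.41692743e+01  6.34635296e-02
 -8.09098638e+01  1.26434272e+02]
[ 0.4895876  -0.00557602  0.50361213]
drop_hole [(0.94, [348.0, 269.0], [0.438, -0.122])]
wheel_grip [(0.91, [315.0, 246.0], [0.448, -0.056])]
bottle_mid []
jar_mid [(0.97, [278.0, 56.0], [0.499, 0.058]), (0.88, [267.0, 160.0], [0.447, 0.006]), (0.72, [316.0, 388.0], [0.353, -0.183])]
press_pad [(0.67, [319.0, 244.0], [0.422, -0.095])]
delivery_tray [(0.58, [377.0, 312.0], [0.405, -0.27])]
```

View pics/w1.png

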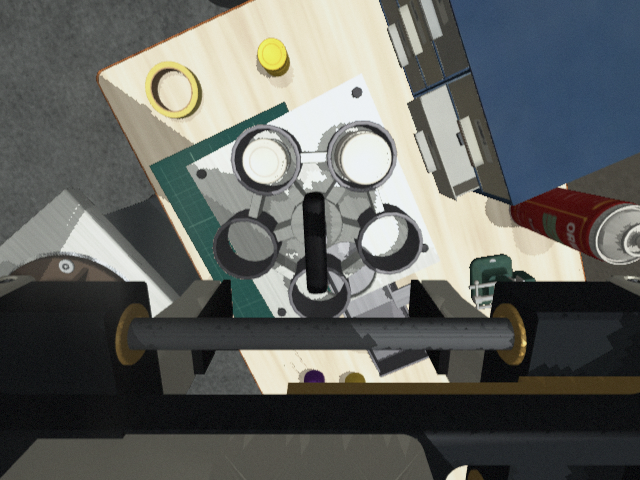

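The wrist view shows the bar from (314,193) to (316,291). The bottle's pocket is at (363,155), the jar's at (267,159), and the deck bolts are at (202,174), (357,92), (425,248) and (281,312). I'll fit the wheel and deck from these.

```bash
python3 - <<'E'
from h import *
p=shot('wrist')
a,b=atz(p,(314,193),.291),atz(p,(316,291),.291);print('bar',(a+b)[:2]/2,np.linalg.norm(a-b),np.degrees(np.arctan2(*(a-b)[1::-1])))
t=np.array([atz(p,u,.222)[:2] for u in((267,159),(363,155),(389,240),(246,244))])
B=np.array([atz(p,u,.18)[:2] for u in((202,174),(357,92),(425,248),(281,312))])
print('deck',B.mean(0),B[:2].mean(0)-B[2:].mean(0),np.degrees([np.arctan2(*(B[2]-B[1])[::-1]),np.arctan2(*(B[3]-B[0])[::-1])]), np.linalg.norm(B-np.roll(B,1,0),axis=1))
from scipy.optimize import least_squares as L
off=np.radians([216,144,72,288])
f=lambda q:(q[:2]+.065*np.c_[np.cos(q[2]+off),np.sin(q[2]+off)]-t).ravel()
r=L(f,[.445,-.06,np.radians(-126)]);print('wheel',r.x[:2],np.degrees(r.x[2]),r.fun)
E
```

```text
bar [ 0.44729487 -0.05036251] 0.06492176363031936 54.63830793032032
deck [ 0.4457332  -0.05170341] [0.0271514 0.1536632] [ -99.70525376 -100.33894661] [0.15521068 0.15592244 0.15688111 0.15765005]
wheel [ 0.44735754 -0.05112892] -124.5186272781376 [ 0.00054921  0.00198558  0.00094024  0.00075126  0.00071109 -0.00230226
 -0.00220054 -0.00043458]
```

Request:
apply_moves --commands '[[[0.5, 1.3, -2], 0.02, 0], [[0.5, 1.3, -2], 0.02, 0], [[0.5, 1.3, -2], 0.02, 0], [[0.5, 1.3, -2], 0.02, 0], [[0.5, 1.3, -2], 0.02, 0]]'

```text
clock: 3.68
tool_pos: [0.4472, -0.0489, 0.3443]
orientation: [179.9, -0.0, 54.8]
force: [0.2, 0.5, 0.3]
opening: 0.0875
gripper_force: 0.0
```

```bash
python3 - <<'E'
from h import *
o=ctrl.get_obs();print(o['clock'],o['tool_pos'],o['orientation'])
p=shot('wrist','w2');d=ctrl.spot_point(p,'wheel_grip');print([(x['at'],atz(p,x['at'],.276)) for x in d[:2]])
g=cv2.cvtColor(p['img'],cv2.COLOR_RGB2GRAY)
m=(g[120:300,290:345]<60).astype('uint8');print(cv2.connectedComponentsWithStats(m)[2:])
E
```

```text
3.6833 [ 0.44721128 -0.04894846  0.34434784] [ 1.79949858e+02 -3.22393626e-02  5.48140875e+01]
[([324.3, 277.0], array([ 0.44540833, -0.05858448,  0.276     ]))]
(array([[   0,    0,   55,  180, 7628],
       [   0,   28,   20,   27,   67],
       [  47,   35,    8,   21,   59],
       [  47,   66,    1,    1,    1],
       [  48,   69,    1,    1,    1],
       [   0,   74,   14,   17,   62],
       [  11,  101,   44,   79, 2082]], dtype=int32), array([[ 25.15810173,  75.11890404],
       [ 10.76119403,  38.86567164],
       [ 50.23728814,  44.52542373],
       [ 47.        ,  66.        ],
       [ 48.        ,  69.        ],
       [  5.37096774,  83.41935484],
       [ 34.23679155, 145.29538905]]))
```

View pics/w2.png

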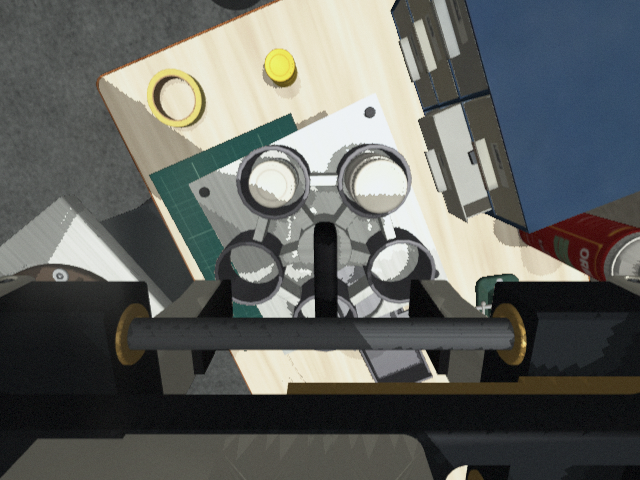

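```bash
python3 - <<'E'
from h import *
p=shot('wrist')
a=atz(p,(324.5,222),.291)[:2];u=np.array([np.cos(np.radians(54.7)),np.sin(np.radians(54.7))]);print('ctr from bar end',a-.033*u)
t=np.array([atz(p,q,.222)[:2] for q in((274,183),(375,181),(402,271),(251,273))])
B=[atz(p,q,.18)[:2] for q in((204,192),(370,112))];print(np.degrees(np.arctan2(*(B[1]-B[0])[::-1]))-90)
from scipy.optimize import least_squares as L
off=np.radians([216,144,72,288])
f=lambda q:(q[:2]+.065*np.c_[np.cos(q[2]+off),np.sin(q[2]+off)]-t).ravel()
r=L(f,[.445,-.06,np.radians(-126)]);print('wheel',r.x[:2],np.degrees(r.x[2]),r.fun)
E
```

```text
ctr from bar end [ 0.44899649 -0.05315514]
-100.41485579969378
wheel [ 0.44794375 -0.05818876] -124.13123900028188 [-1.85785772e-06  6.16846271e-04  9.36591594e-04 -9.14854723e-05
  7.54475230e-04 -7.28509560e-04 -1.68920897e-03  2.03148758e-04]
```

Request:
apply_moves --commands '[[[0.1, -0.5, -3], 0.01, 0], [[0.1, -0.5, -5], 0.01, 0], [[0.1, -0.5, -6.2], 0.01, 0], [[0.1, -0.5, -6.2], 0.01, 0], [[0.1, -0.5, -6.2], 0.01, 0.5], [[0.1, -0.5, -6.2], 0.01, 1], [[0.1, -0.5, -6.2], 0.01, 1], [[0.1, -0.5, -6.2], 0.01, 1], [[0.1, -0.5, -6.2], 0.01, 1], [[0.1, -0.5, -6.2], 0.01, 1], [[0.1, -0.5, -6.2], 0.01, 1], [[0.1, -0.5, -6.2], 0.01, 1]]'

```text
clock: 4.83
tool_pos: [0.448, -0.054, 0.2817]
orientation: [180.0, -0.0, 55.4]
force: [-0.6, -0.6, 0.3]
opening: 0.0399
gripper_force: 0.0
```

Request:
apply_moves --commands '[[[0, 0, 0], 0, 1], [[0, 0, 0], 0, 1], [[0, 0, 0], 0, 1], [[0, 0, 0], 0, 1], [[0, 0, 0], 0, 1], [[0, 0, 0], 0, 1], [[0, 0, 0], 0, 1], [[0, 0, 0], 0, 1], [[0, 0, 0], 0, 1], [[0, 0, 0], -0.05, 1], [[0, 0, 0], -0.1, 1], [[0, 0, 0], -0.15, 1], [[0, 0, 0], -0.2, 1], [[0, 0, 0], -0.25, 1], [[0, 0, 0], -0.3, 1], [[0, 0, 0], -0.35, 1], [[0, 0, 0], -0.4, 1], [[0, 0, 0], -0.45, 1], [[0, 0, 0], -0.5, 1], [[0, 0, 0], -0.5, 1]]'

```text
clock: 6.5
tool_pos: [0.4492, -0.0556, 0.2816]
orientation: [179.8, -0.0, 26.5]
force: [5.7, -8.9, -6.3]
opening: 0.0142
gripper_force: 30.0
```

Request:
apply_moves --commands '[[[0.1, -0.2, 0], -0.07, 1], [[0.1, -0.2, 0], -0.14, 1], [[0.1, -0.2, 0], -0.21, 1], [[0.1, -0.2, 0], -0.28, 1], [[0.1, -0.2, 0], -0.35, 1], [[0.1, -0.2, 0], -0.42, 1], [[0.1, -0.2, 0], -0.49, 1], [[0.1, -0.2, 0], -0.56, 1], [[0.1, -0.2, 0], -0.63, 1], [[0.1, -0.2, 0], -0.7, 1], [[0.1, -0.2, 0], -0.77, 1], [[0.1, -0.2, 0], -0.84, 1], [[0.1, -0.2, 0], -0.91, 1], [[0.1, -0.2, 0], -0.98, 1], [[0.1, -0.2, 0], -1.04, 1], [[0.1, -0.2, 0], -1.1, 1], [[0.1, -0.2, 0], -1.1, 1]]'

```text
clock: 7.92
tool_pos: [0.4487, -0.0607, 0.2815]
orientation: [179.5, -0.2, -36.6]
force: [4.6, -24.7, -6.2]
opening: 0.0145
gripper_force: 30.0
```

Request:
apply_moves --commands '[[[0.1, -0.4, 0], 0, 1], [[0.1, -0.7, 0], -0.04, 1], [[0.1, -0.7, 0], -0.08, 1], [[0.1, -0.7, 0], -0.12, 1], [[0.1, -0.7, 0], -0.16, 1], [[0.1, -0.7, 0], -0.2, 1], [[0.1, -0.7, 0], -0.24, 1], [[0.1, -0.7, 0], -0.28, 1], [[0.1, -0.7, 0], -0.32, 1], [[0.1, -0.7, 0], -0.36, 1], [[0.1, -0.7, 0], -0.4, 1], [[0.1, -0.7, 0], -0.44, 1], [[0.1, -0.7, 0], -0.48, 1], [[0.1, -0.7, 0], -0.5, 1], [[0.1, -0.7, 0], -0.5, 1], [[0.1, -0.7, 0], -0.5, 1], [[0.1, -0.7, 0], -0.5, 1], [[0.1, -0.7, 0], -0.5, 1], [[0.1, -0.7, 0], -0.5, 1], [[0.1, -0.7, 0], -0.5, 1]]'

```text
clock: 9.58
tool_pos: [0.4471, -0.0631, 0.2813]
orientation: [179.7, 0.1, -65.0]
force: [-15.2, 5.1, 10.3]
opening: 0.0142
gripper_force: 30.0
```

```bash
python3 - <<'E'
from h import *
o=ctrl.get_obs();print(o['clock'],o['tool_pos'],o['orientation'])
p=shot('wrist','w3');s=shot('side')
im=cv2.cvtColor(s['img'],cv2.COLOR_RGB2BGR)[150:350,250:450]
w=cv2.imread('pics/w3.png')
cv2.imwrite('pics/c3.png',np.hstack([cv2.resize(w,(400,300)),cv2.resize(im,(400,400))[:300]]) )
for q,n in((p,'wrist'),(s,'side')):
  print(n,[(k,round(d['score'],2),d['at'],np.round(atz(q,d['at'],.215 if k[0]=='b' else .2),3)) for k in('bottle_mid','jar_mid') for d in ctrl.spot_point(q,k)[:3]])
E
```

```text
9.5833 [ 0.44712296 -0.06313665  0.28132671] [ 1.79719290e+02  1.38492719e-01 -6.49669499e+01]
wrist [('bottle_mid', 0.95, [360.8, 175.4], array([ 0.45 , -0.123,  0.215])), ('bottle_mid', 0.5, [432.6, 47.4], array([ 0.446, -0.199,  0.215])), ('jar_mid', 0.98, [597.1, 72.5], array([ 0.351, -0.233,  0.2  ])), ('jar_mid', 0.88, [581.2, 3.3], array([ 0.38 , -0.257,  0.2  ])), ('jar_mid', 0.69, [247.5, 197.2], array([ 0.507, -0.08 ,  0.2  ]))]
side [('bottle_mid', 0.63, [333.8, 246.9], array([ 0.335, -0.253,  0.215])), ('jar_mid', 0.72, [347.7, 339.1], array([ 0.164, -0.537,  0.2  ])), ('jar_mid', 0.59, [316.1, 339.1], array([ 0.117, -0.504,  0.2  ])), ('jar_mid', 0.53, [308.8, 242.5], array([ 0.315, -0.176,  0.2  ]))]
```

View pics/c3.png

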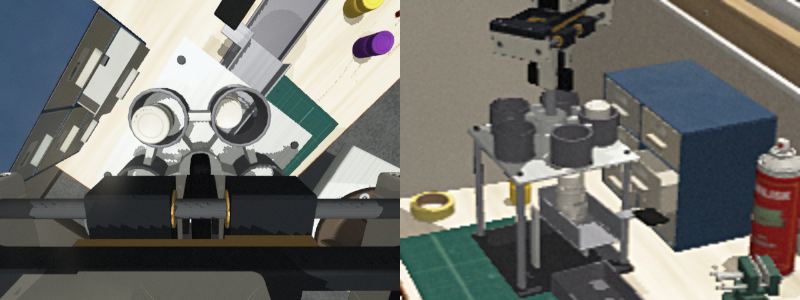

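The bottle is gone from its pocket and shows on the tip tray in the side crop at about (573,195). The jar stands in its pocket at wrist crop (155,125). I'll release the handle, rise clear and check the surroundings of the pad.

Request:
apply_moves --commands '[[[0, 0, 0], 0, 0.4], [[0, 0, 0], 0, 0.4], [[0, 0, 0], 0, 0.4], [[0, 0, 0], 0, 0.4], [[0, 0, 0], 0, 0.4], [[0, 0, 0], 0, 0.4], [[0, 0, 0], 0, 0.4], [[0, 0, 4], 0, 0.4], [[0, 0, 7], 0, 0.4], [[0, 0, 7], -0.1, 1], [[1, -5, 7], -0.2, 1], [[2, -9, 7], -0.3, 1], [[3, -13, 7], -0.4, 1], [[3.8, -18, 5], -0.6, 1], [[3.8, -18, 2], -0.6, 1], [[3.8, -18, 0], -0.6, 1], [[3.8, -18, 0], -0.6, 1], [[3.8, -18, 0], -0.6, 1]]'

```text
clock: 11.38
tool_pos: [0.4876, -0.2434, 0.2811]
orientation: [179.9, -0.0, -99.3]
force: [-0.3, -0.3, 1.6]
opening: 0.0015
gripper_force: 0.0
```

```bash
python3 - <<'E'
from h import *
o=ctrl.get_obs();print(o['clock'],o['tool_pos'],o['orientation'],o['opening'])
p=shot('wrist','w4');s=shot('side');t=shot('top','t4')
im=cv2.cvtColor(s['img'],cv2.COLOR_RGB2BGR)[150:350,250:450]
w=cv2.imread('pics/w4.png')
cv2.imwrite('pics/c4.png',np.hstack([cv2.resize(w,(400,300)),cv2.resize(im,(400,400))[:300]]) )
for q,n in((p,'wrist'),(s,'side'),(t,'top')):
  print(n,[(k,round(d['score'],2),np.round(d['at']),np.round(atz(q,d['at'],z),3)) for k,z in(('bottle_mid',.125),('press_pad',.134),('jar_mid',.205)) for d in ctrl.spot_point(q,k)[:3]])
print('vise',[atz(t,u,z)[:2].round(3) for u in((380,165),(384,147)) for z in(0,.08)],'can',[atz(t,(368,130),0)[:2].round(3)])
E
```

```text
11.3833 [ 0.48757879 -0.24338866  0.28105943] [ 1.79858130e+02 -3.42538994e-02 -9.93402198e+01] 0.0015234696329259128
wrist [('press_pad', 0.91, array([332., 233.]), array([ 0.479, -0.24 ,  0.134])), ('jar_mid', 0.92, array([479.,  72.]), array([ 0.383, -0.339,  0.205])), ('jar_mid', 0.7, array([534., 106.]), array([ 0.352, -0.316,  0.205]))]
side [('bottle_mid', 0.9, array([331., 246.]), array([ 0.433, -0.106,  0.125])), ('bottle_mid', 0.36, array([357., 313.]), array([ 0.296, -0.397,  0.125])), ('press_pad', 0.95, array([374., 258.]), array([ 0.474, -0.237,  0.134])), ('jar_mid', 0.71, array([317., 337.]), array([ 0.118, -0.505,  0.205])), ('jar_mid', 0.65, array([264., 257.]), array([ 0.187, -0.185,  0.205])), ('jar_mid', 0.59, array([308., 243.]), array([ 0.306, -0.187,  0.205]))]
top [('bottle_mid', 0.58, array([306., 210.]), array([ 0.437, -0.12 ,  0.125])), ('bottle_mid', 0.4, array([284., 172.]), array([ 0.523, -0.071,  0.125])), ('press_pad', 0.71, array([362., 186.]), array([ 0.486, -0.242,  0.134])), ('press_pad', 0.18, array([369., 230.]), array([ 0.389, -0.255,  0.134])), ('jar_mid', 0.77, array([391., 293.]), array([ 0.254, -0.293,  0.205])), ('jar_mid', 0.76, array([412., 271.]), array([ 0.297, -0.336,  0.205])), ('jar_mid', 0.71, array([285., 170.]), array([ 0.507, -0.08 ,  0.205]))]
vise [array([ 0.565, -0.294]), array([ 0.546, -0.287]), array([ 0.61 , -0.305]), array([ 0.588, -0.297])] can [array([ 0.653, -0.266])]
```

View pics/c4.png

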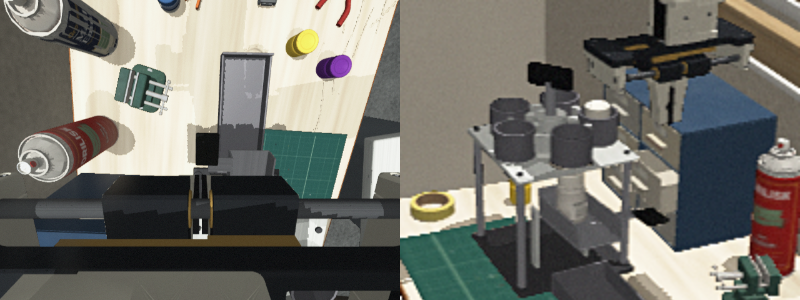

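The bottle stands on the tip tray and the pad is at about (0.480,-0.240). I'll press with closed fingers, turning the body a little away from the vise.

Request:
apply_moves --commands '[[[-0.5, 0.6, 0], 0.1, 1], [[-0.5, 0.6, -4], 0.2, 1], [[-0.5, 0.6, -8], 0.2, 1], [[-0.5, 0.6, -11], 0.2, 1], [[-0.5, 0.6, -12], 0.2, 1], [[-0.5, 0.6, -13], 0.2, 1], [[-0.5, 0.6, -14], 0.2, 1], [[-0.5, 0.6, -15], 0.2, 1], [[-0.5, 0.6, -16], 0.2, 1], [[-0.5, 0.6, -17], 0.2, 1], [[-0.5, 0.6, -18], 0.2, 1], [[-0.5, 0.6, -19], 0.2, 1], [[-0.5, 0.6, -20], 0.2, 1], [[-0.5, 0.6, -20], 0.2, 1], [[-0.5, 0.6, -20], 0.2, 1]]'

```text
clock: 13.23
tool_pos: [0.4823, -0.237, 0.0808]
orientation: [179.9, 0.0, -87.9]
force: [-0.6, -1.9, 2.9]
opening: 0.0001
gripper_force: 1.7
```

Request:
apply_moves --commands '[[[0, 0, -0.6], 0, 1], [[0, 0, -1.2], 0, 1], [[0, 0, -1.8], 0, 1], [[0, 0, -2.3], 0, 1], [[0, 0, -2.6], 0, 1], [[0, 0, -2.6], 0, 1], [[0, 0, -2.6], 0, 1], [[0, 0, -2.6], 0, 1]]'

```text
clock: 13.9
tool_pos: [0.4829, -0.2372, 0.0556]
orientation: [180.0, -0.0, -87.9]
force: [-0.6, -3.2, 4.0]
opening: 0.0008
gripper_force: 2.2
```

Request:
apply_moves --commands '[[[0, 0, -0.3], 0, 1], [[0, 0, -0.5], 0, 1], [[0, 0, -0.7], 0, 1], [[0, 0, -0.7], 0, 1], [[0, 0, -0.7], 0, 1]]'

```text
clock: 14.32
tool_pos: [0.4835, -0.2378, 0.0498]
orientation: [-179.9, -0.1, -87.8]
force: [-3.4, -5.0, 13.7]
opening: 0.0004
gripper_force: 7.2
```

```bash
python3 - <<'E'
from h import *
p=shot('wrist');s=shot('side')
im=cv2.cvtColor(s['img'],cv2.COLOR_RGB2BGR)[200:350,280:480]
w=cv2.cvtColor(p['img'],cv2.COLOR_RGB2BGR)
cv2.imwrite('pics/c5.png',np.hstack([cv2.resize(w,(400,300)),cv2.resize(im,(400,300))]) )
for q in(p,s):print([(d['score'],d['at'],atz(q,d['at'],.03)) for d in ctrl.spot_point(q,'bottle_mid')[:2]])
E
```

```text
[(0.82, [468.2, 273.3], array([ 0.41349143, -0.25285068,  0.03      ]))]
[(0.94, [354.3, 300.9], array([ 0.40940339, -0.24213207,  0.03      ])), (0.34, [356.3, 314.1], array([ 0.37738223, -0.29203573,  0.03      ]))]
```

View pics/c5.png

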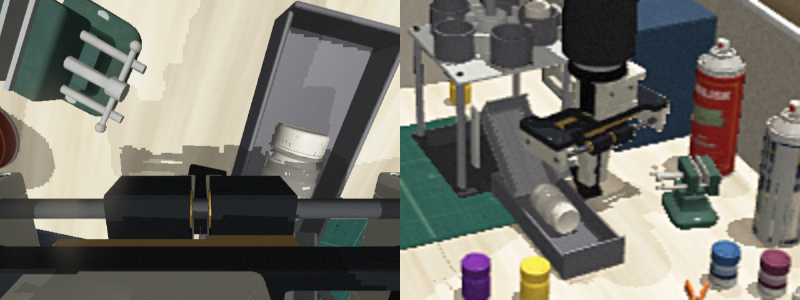

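The bottle has slid out and lies in the delivery tray, at about own x 0.19. I'll let the tray up gently.

Request:
apply_moves --commands '[[[0, 0, 0], 0, 1], [[0, 0, 0], 0, 1], [[0, 0, 0], 0, 1], [[0, 0, 0], 0, 1], [[0, 0, 1], 0, 1], [[0, 0, 2], 0, 1], [[0, 0, 3], 0, 1], [[0, 0, 4], 0, 1], [[0, 0, 5], 0, 1], [[0, 0, 6], 0, 1], [[0, 0, 7], 0, 1], [[0, 0, 8], 0, 1], [[0, 0, 9], 0, 1], [[0, 0, 10], 0, 1], [[0, 0, 11], 0, 1], [[0, 0, 14], 0, 1], [[0, 0, 18], 0, 1], [[0, 0, 22], 0, 1], [[0, 0, 22], 0, 1], [[0, 0, 22], 0, 1]]'

```text
clock: 16.18
tool_pos: [0.484, -0.2372, 0.2716]
orientation: [-179.7, -0.0, -87.9]
force: [-0.6, -0.5, -0.5]
opening: 0.0005
gripper_force: 0.0
```

```bash
python3 - <<'E'
from h import *
o=ctrl.get_obs();print(o['clock'],o['tool_pos'],o['force'])
p=shot('wrist');s=shot('side')
im=cv2.cvtColor(s['img'],cv2.COLOR_RGB2BGR)[200:350,280:480]
w=cv2.cvtColor(p['img'],cv2.COLOR_RGB2BGR)
cv2.imwrite('pics/c6.png',np.hstack([cv2.resize(w,(400,300)),cv2.resize(im,(400,300))]) )
for q in(p,s):
  for k,z in(('bottle_mid',.026),('press_pad',.134)):
    print(k,[(d['score'],d['at'],atz(q,d['at'],z)) for d in ctrl.spot_point(q,k)[:2]])
E
```

```text
16.1833 [ 0.48402798 -0.23716055  0.27158593] [-0.61609883 -0.53828737 -0.46351208]
bottle_mid [(0.76, [385.9, 198.3], array([ 0.41479232, -0.25184095,  0.026     ]))]
press_pad [(0.84, [325.7, 236.6], array([ 0.48192242, -0.23533246,  0.134     ]))]
bottle_mid [(0.75, [354.3, 301.4], array([ 0.41173643, -0.23922844,  0.026     ]))]
press_pad [(0.79, [373.4, 259.0], array([ 0.46938673, -0.24050475,  0.134     ]))]
```

View pics/c6.png

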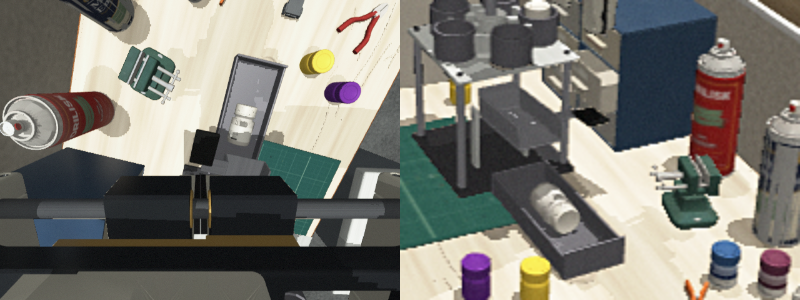

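The bottle lies flat in the delivery tray at crop (553,210), the tip tray is back up, and the jar is still in its pocket at (540,10). The arm is clear of everything, so I'll hand the job in.

```bash
python3 -c "
from plant import ctrl
print(ctrl.close_job())"
```

```text
the job is handed in; nothing more can be done
None
```

The job is handed in at about 16 s on the clock: in the last pictures the bottle lies in the delivery tray, the tip tray is back up and the jar still stands in its pocket; the judge returned no verdict.

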